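Turn the leaf of a parts case over and button it down

TASK

The open red parts case has a stiff hinged aluminium leaf standing part raised over its right-hand tray (as the robot sees it). With the fingertips, push the leaf up and over the spine until it lies flat on the left-hand tray, then push the nib of the turn-button on the left wall so that the bar points square across the leaf's edge and keeps it down. Only push and press: do not grip the leaf or the turn-button, keep the case standing where it is, and leave the goods around it undisturbed.

Things in the scene. Friction and masses are not known exactly. Their poses are not given: they have to be found in the camera images.
- case: Red steel double parts case (2.3 kg, loose) lying open: two divided trays side by side, joined at a spine. 220 mm along the spine, 316 mm across both trays, walls 45 mm high, 3 mm thick. Origin: middle of the underside, below the spine. x runs along the spine (away from the robot), y across it towards the left tray, z up. Outer faces of the outer walls: y = -158 and +158 mm.
- leaf (a joint): Hinge angle (rad) of the flat sheet-aluminium leaf that covers one tray at a time: 0 = flat on the right (-y) tray, 1.57 = upright, 3.14 = flat on the left (+y) tray, its end stop. It starts raised 20 to 49 degrees over the right tray. The hinge is stiff: the leaf (0.13 kg) stays at any angle it is left at; it takes 1 to 2 N, square to its face, to turn it at its free edge.
- leaf_hinge (a point): Middle of the leaf's hinge line, 47 mm above the table over the case's origin; the line runs along the case's x axis. The leaf is 3 mm thick, 212 mm long along the spine, and its free edge is 152 mm from this line. Axes as the case's.
- leaf_tab (a point): Middle of the outer edge of the leaf's flat finger tab, 50 mm wide (along the spine), projecting 21 mm beyond the free edge. This point is 173 mm from the hinge line and 30 mm from the middle of the case towards case +x; it moves with the leaf.
- turn_button (a joint): Angle (rad) of the turn-button outside the left (+y) wall, a small flat steel bar on an upright pivot. Near 0 it lies along the wall, pointing to case -x, clear of the leaf. It turns inwards (anticlockwise from above); at 1.57 it points square across the wall to case -y, over the edge of a leaf lying flat there; stop at 1.7. It stays where it is left and takes about 1 N at the nib.
- button_pivot (a point): Pivot axis of that turn-button at the bar's underside: case x = -35 mm, y = +170 mm, 54 mm above the table. The bar is 12 mm wide and 3 mm thick and reaches 38 mm from here. (A like button on the right wall is not used.) Axes as the case's.
- button_nib (a point): Centre of the top of the upright nib on the end of that turn-button, 32 mm from its pivot. The nib is 8 mm along the bar, 10 mm across it, and stands from the bar's top (57 mm above the table) to 74 mm.
- multimeter: Bystander: hand-held digital multimeter lying on its back, 145 x 72 x 38 mm. Origin: centre of its underside.
- capacitor: Bystander: small dark blue screw-terminal can capacitor standing upright, 35 mm across, 57 mm tall. Origin: centre of its underside.
- big_capacitor: Bystander: larger dark blue can capacitor standing upright, 51 mm across, 80 mm tall. Origin: centre of its underside.
- toroid: Bystander: copper-wound toroidal transformer lying flat, 72 mm across, 43 mm tall. Origin: centre of its underside.
- transformer: Bystander: small steel-core transformer on a foot strap, 70 x 56 x 42 mm. Origin: centre of its underside.
- solder_spool: Bystander: white spool of solder standing on its end, 62 mm across, 48 mm tall. Origin: centre of its underside.
- screw_jar: Bystander: small glass jar with a steel cap, 48 mm across, 62 mm tall. Origin: centre of its underside.
- screwdriver: Bystander: screwdriver lying down, 170 mm long. Origin: centre of its underside.

How it is judged:
By the outcome, as a careful person would: the job done as asked, in the order asked, and still so for the second after the job is handed in, with the robot touching nothing.
It also fails if it takes over 58 s, if anything falls off the work surface, if the arm or the gripper's body presses on something with over 40 N, if the wrist force passes 120 N, or if a joint passes its speed limit or range.

ROBOT

A 7-joint arm with a two-finger parallel gripper is mounted at the origin on the work surface. World frame = base frame: x ahead of the robot, y to its left, z up, the work surface at z = 0. Lengths are in m, angles in rad, forces in N, time in s.
With the tool pointing down it reaches from about 0.4 to 0.85 m from the base axis. Payload 6.9 kg.
Tool frame: the origin (TCP) lies at the very end of the fingers, on their centre line; the grasp point (between the pads) lies 19 mm behind it (r.pinch_z is the distance from the TCP to the grasp point, in m); z points along the fingers, x is the direction in which the jaws open and shut, and the axes are right-handed (so a half turn about z gives the same grasp; the last joint's range is limited). The gripper opens to 85 mm and grips with 20 to 120 N. Pads are 22 mm wide; open, the fingers measure 114 mm over their backs; the gripper's body (76 mm by 85 mm) begins 54 mm behind the grasp point. The pads swing forward as they close: fully open they stand 13 mm farther back than shut.
Start: joints at [1.381, 0.507, -0.238, 1.5, 0.126, 1.149, -0.155], TCP at [0.182, -0.598, 0.231] pointing down, gripper open.
Joint ranges: [-3.08, 3.08], [-0.24, 2.05], [-1.43, 1.35], [0, 2.5], [-1.52, 4.66], [0.17, 1.96], [-2.89, 2.89]. Speed limits (rad/s): [2.39, 2.39, 3.14, 3.14, 3.14, 3.14, 3.14].

INTERFACE

Orientations are given as a 3x3 rotation matrix whose columns are the frame's x, y, z axes.
In Python, from rig import sensors, optics, ticket, r gives the robot as it stands.
- The arm moves only by the tool jog_arm, never from a script. Its argument "targets" is a list of rows, each a list of 7 numbers: the shift along the world's x, y, z in cm, then the turn, a rotation vector about the world's x, y, z in rad, then the finger opening in cm, from 0 to 8.54. A call has 1 to 20 rows; each row shifts and turns the pose as measured when the row begins; what a row does not reach is not made up. A row lasts 1/12 s, in which the tool goes at most 41.7 mm and 7.16 degrees, less where a joint would pass 70% of its speed; a pose out of reach is approached as far as the arm can. A call with a gripper value outside its range is refused whole. The fingers move at their own pace and stop on an object; "newtons" is the grip in N (left out, the last holds). Time passes only in rows, so rows that do not move let the fingers close. It gives the time, the measured TCP pose, the force and the opening at its end, in the units of the state.
- sensors.read_state(): the state, without advancing time (a new reading comes with each control period).
- optics.snapshot(name): name is "scene" or "top" or "wrist"; returns the picture (384x512x3 uint8, blue, green, red); there is no depth.
- optics.camera_params(name): a dict with "fx", "fy", "cx", "cy" (pixels), "world_from_camera" (4x4, takes a point from camera to world coordinates); the wrist camera has in their place "T_tool_cam" (4x4, takes a point from camera to tool coordinates, whose origin is the TCP and whose axes are the tool frame's). Camera axes: x right, y down, z forward; pixel columns grow to the right and rows downward; lengths in m; the calibration is good to about 2 mm. A picture is of the moment at which its call begins: read the wrist's pose just before it. camera_params takes no time and is no camera call.
- ticket.job_done(): hands the job in, once; it reports no verdict.
The state is a dict: "time_s": time; "qpos": joint angles; "qd": joint speeds; "joint_torque": joint torques, N m; "eef_pos": TCP position; "eef_rot": TCP orientation; "contact_force": force on the tool from outside, world axes, zero at the start; "wrist_torque": the same for the moment, N m; "finger_gap": opening from 0.0 (shut) to 1.0 (fully open).
Only numpy, scipy, OpenCV 4.12 (cv2) and the standard library are available. Lean on these libraries where they do the work, as an engineer would, in place of code of your own. Each camera call takes 0.05 s, during which the arm holds its last target. There are 200 camera calls.

## Working session

There is one attempt and no reset: what is moved stays moved. The work goes in short steps, Python scripts to look and compute and a tool call to move; the robot and the scene stay as the last step left them, time stands still between calls to the robot, and variables do not carry over. Pictures are saved under pics/ and viewed, about 8 in all and at most 12, crops included, and the job is handed in when it is done.

Besides the shell and the picture viewer there is one more tool, called after "Call:" in YAML: its name, and indented under it one key for each argument. jog_arm: Moves the arm, as the interface text tells. Its arguments: {"type":"object","properties":{"targets":{"type":"array","items":{"type":"array","items":{"type":"number"}}},"newtons":{"type":"number"}},"required":["targets"]}

```bash
mkdir -p pics; ls
python3 - <<'E'
from rig import sensors, optics, ticket, r
import cv2, numpy as np
a=optics.snapshot("scene"); b=optics.snapshot("top")
cv2.imwrite("pics/scene0.png",a); cv2.imwrite("pics/top0.png",b)
for n in("scene","top"):
    p=optics.camera_params(n); print(n,p["fx"],p["fy"],p["cx"],p["cy"]); print(np.round(p["world_from_camera"],3).tolist())
s=sensors.read_state(); print(s["time_s"],s["eef_pos"],np.round(s["eef_rot"],3).tolist(),s["finger_gap"])
E
```

```text
pics
scene 499.88586776706734 499.88586776706734 259.4216329759656 191.83821232155793
[[-0.656, 0.562, -0.504, 1.172], [0.755, 0.486, -0.44, 0.524], [-0.003, -0.669, -0.743, 1.015], [0.0, 0.0, 0.0, 1.0]]
top 421.53622356023766 421.53622356023766 254.00828784832373 193.7660153614447
[[-0.014, -0.987, 0.16, 0.378], [-0.999, 0.009, -0.032, -0.003], [0.03, -0.161, -0.987, 1.08], [0.0, 0.0, 0.0, 1.0]]
0.1 [ 0.18140211 -0.59763356  0.23052392] [[0.291, -0.957, -0.0], [-0.957, -0.291, 0.002], [-0.002, 0.0, -1.0]] 0.9971132196074449
```

View pics/top0.png

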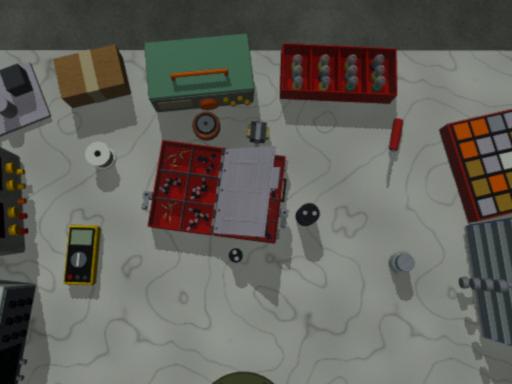

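View pics/scene0.png

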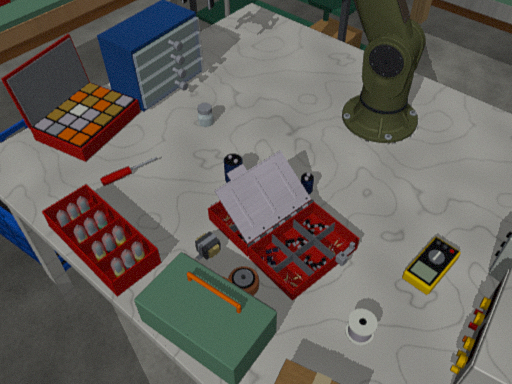

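The top view shows the case at about (215,192) px, with the leaf over its right tray. The left button is near (147,200), the big capacitor at (307,214) and the small one at (236,255). I'll enlarge it to measure.

Run:
```python
import cv2
a=cv2.imread("pics/top0.png")[115:275,135:335]
cv2.imwrite("pics/c0.png",cv2.resize(a,None,fx=4,fy=4,interpolation=cv2.INTER_CUBIC)[:600])
```

```text
(no output)
```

View pics/c0.png

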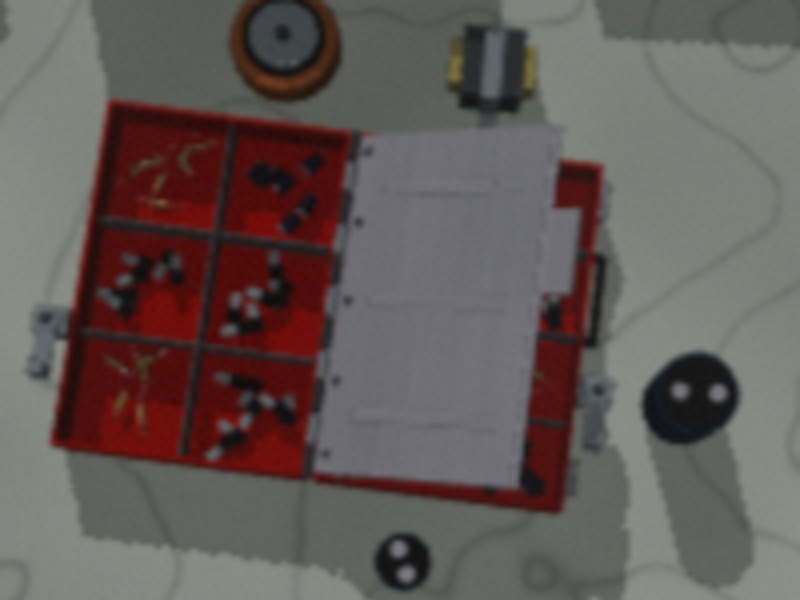

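```bash
cat > h.py <<'E'
import numpy as np, cv2
from scipy.optimize import least_squares
from rig import optics,sensors
def proj(P,n="top"):
    p=optics.camera_params(n); T=np.linalg.inv(p["world_from_camera"])
    q=np.atleast_2d(P)@T[:3,:3].T+T[:3,3]
    return np.c_[p["fx"]*q[:,0]/q[:,2]+p["cx"],p["fy"]*q[:,1]/q[:,2]+p["cy"]]
def ray(uv,z,n="top"):
    p=optics.camera_params(n); W=p["world_from_camera"]
    d=W[:3,:3]@[(uv[0]-p["cx"])/p["fx"],(uv[1]-p["cy"])/p["fy"],1]; o=W[:3,3]
    return o+d*(z-o[2])/d[2]
def case2w(c,P):
    P=np.atleast_2d(P); k,s=np.cos(c[2]),np.sin(c[2])
    return np.c_[c[0]+k*P[:,0]-s*P[:,1],c[1]+s*P[:,0]+k*P[:,1],P[:,2]]
def leafpt(x,rad,a): return [x,-rad*np.cos(a),.047+rad*np.sin(a)]
E
python3 - <<'E'
from h import *
def full(u): u=np.array(u,float); return (u+.5)/4-.5+[135,115]
W=full([[110,100],[52,446],[603,163],[560,512]])
C=[[.11,.158,.045],[-.11,.158,.045],[.11,-.158,.045],[-.11,-.158,.045]]
L=full([[562,126],[519,487],[578,252]])
f=lambda c:np.r_[(proj(case2w(c,C))-W).ravel(),(proj(case2w(c,[leafpt(.106,.152,c[3]),leafpt(-.106,.152,c[3]),leafpt(.03,.173,c[3])]))-L).ravel()]
s=least_squares(f,[.45,.05,-.1,.6]); c=s.x; print(c,np.round(s.fun,1))
np.save("c.npy",c)
print("tab",case2w(c,leafpt(.03,.173,c[3])),"pivot",case2w(c,[-.035,.17,.054]),"nib",case2w(c,[-.067,.17,.074]))
print("pivot px",ray(full([50,318]),.057),"nib px",ray(full([40,365]),.074))
print("big",ray(full([698,392]),.08),"small",ray(full([403,560]),.057),"trafo",ray(full([492,65]),.042),"toroid",ray(full([284,40]),.043))
E
```

```text
[ 0.55603622  0.05380972 -0.13932715  0.60797485] [-0.6 -0.1 -0.5 -0.2  0.2  0.3  0.9 -0.3  0.1 -0.2 -0.2  0.4  0.1  0. ]
tab [[ 0.56602507 -0.09098009  0.1458187 ]] pivot [[0.54498444 0.22702305 0.054     ]] nib [[0.51329453 0.2314671  0.074     ]]
pivot px [0.54562187 0.2248412  0.057     ] nib px [0.51444966 0.22623059 0.074     ]
big [ 0.49332054 -0.16685143  0.08      ] small [0.39653041 0.01071455 0.057     ] trafo [ 0.70941432 -0.04816878  0.042     ] toroid [0.72628015 0.0844399  0.043     ]
```

Call:
jog_arm:
  targets:
    - [2.2,2.7,0,0,0,-0.03,0]
    - [2.2,2.7,0,0,0,-0.03,0]
    - [2.2,2.7,0,0,0,-0.03,0]
    - [2.2,2.7,0,0,0,-0.03,0]
    - [2.2,2.7,0,0,0,-0.03,0]
    - [2.2,2.7,0,0,0,-0.03,0]
    - [2.2,2.7,0,0,0,-0.03,0]
    - [2.2,2.7,0,0,0,-0.03,0]
    - [2.2,2.7,0,0,0,-0.03,0]
    - [2.2,2.7,0,0,0,-0.03,0]
    - [2.2,2.7,0,0,0,-0.03,0]
    - [2.2,2.7,0,0,0,-0.03,0]
    - [2.2,2.7,0,0,0,-0.03,0]
    - [2.2,2.7,0,0,0,-0.03,0]
    - [0,0,0,0,0,0,0]
    - [0,0,0,0,0,0,0]

```text
time_s: 1.43
eef_pos: [0.4929, -0.1966, 0.224]
eef_rot: [[-0.152, -0.988, -0.007], [-0.988, 0.152, 0.013], [-0.012, 0.009, -1.0]]
contact_force: [-0.1, -0.7, 0.3]
finger_gap: 0.001
```

Call:
jog_arm:
  targets:
    - [2.3,2.3,0,0,0,0,0]
    - [2.3,2.3,0,0,0,0,0]
    - [2.2,2.2,0,0,0,0,0]
    - [0,0,0,0,0,0,0]
    - [0,0,-2.5,0,0,0,0]
    - [0,0,-2.5,0,0,0,0]
    - [0,0,-2.5,0,0,0,0]
    - [0,0,-2.5,0,0,0,0]
    - [0,0,0,0,0,0,0]

```text
time_s: 2.18
eef_pos: [0.5604, -0.1314, 0.1201]
eef_rot: [[-0.155, -0.988, -0.007], [-0.988, 0.155, 0.012], [-0.01, 0.009, -1.0]]
contact_force: [-0.9, -0.1, 0.2]
finger_gap: -0.001
```

Run:
```python
from h import *
a=optics.snapshot("scene"); b=optics.snapshot("top")
a=cv2.resize(a[110:300,180:400],None,fx=2.6,fy=2.6); b=cv2.resize(b[115:275,135:335],None,fx=2.0,fy=2.0)
o=np.zeros((494,400+a.shape[1],3),np.uint8); o[:320,:400]=b; o[:a.shape[0],400:]=a
cv2.imwrite("pics/s1.png",cv2.resize(o,(800,int(494*800/o.shape[1]))))
c=np.load("c.npy");s=sensors.read_state();p=s["eef_pos"];k,q=np.cos(c[2]),np.sin(c[2]);d=p[:2]-c[:2]
print("tcp in case",k*d[0]+q*d[1],-q*d[0]+k*d[1],p[2],s["contact_force"])
```

```text
tcp in case 0.03241349156967855 -0.18274812244708205 0.12408078917929194 [0.36624625 0.04499602 0.55630175]
```

View pics/s1.png

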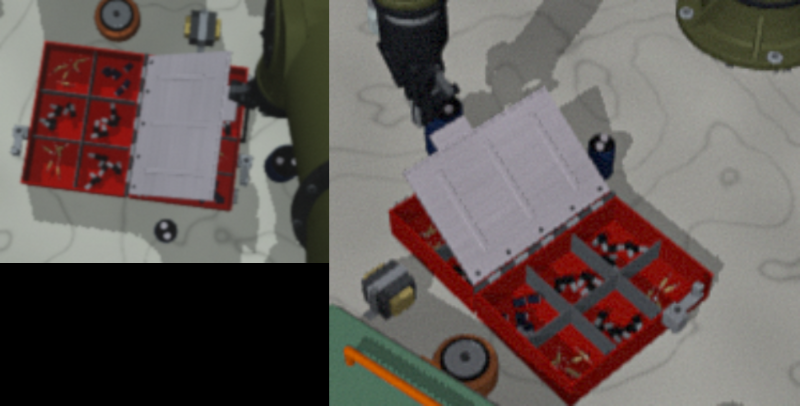

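Call:
jog_arm:
  targets:
    - [0.18,1.3,0,0,0,0,0]
    - [0.18,1.3,0,0,0,0,0]
    - [0.12,0.87,1.0,0,0,0,0]
    - [0.12,0.87,1.0,0,0,0,0]
    - [0.14,1.0,0.9,0,0,0,0]
    - [0.14,1.0,0.9,0,0,0,0]
    - [0.16,1.15,0.73,0,0,0,0]
    - [0.16,1.15,0.73,0,0,0,0]
    - [0,0,0,0,0,0,0]

```text
time_s: 3.03
eef_pos: [0.5785, -0.0364, 0.1919]
eef_rot: [[-0.155, -0.988, 0.01], [-0.988, 0.155, 0.008], [-0.01, -0.009, -1.0]]
contact_force: [-0.1, -0.3, 0.5]
finger_gap: 0.002
```

```bash
cat >> h.py <<'E'
def tcp():
    c=np.load("c.npy");s=sensors.read_state();p=s["eef_pos"];k,q=np.cos(c[2]),np.sin(c[2]);d=p[:2]-c[:2]
    print("t",round(s["time_s"],2),"tcp case",np.round([k*d[0]+q*d[1],-q*d[0]+k*d[1],p[2]],4),"F",np.round(s["contact_force"],1))
E
python3 - <<'E'
from h import *
a=optics.snapshot("scene"); b=optics.snapshot("top")
a=cv2.resize(a[110:300,180:400],None,fx=2.6,fy=2.6); b=cv2.resize(b[115:275,135:335],None,fx=2.0,fy=2.0)
o=np.zeros((494,400+a.shape[1],3),np.uint8); o[:320,:400]=b; o[:a.shape[0],400:]=a
cv2.imwrite("pics/s2.png",cv2.resize(o,(800,int(494*800/o.shape[1]))))
tcp()
E
```

```text
t 3.13 tcp case [ 0.0344 -0.0889  0.1902] F [-0.2 -0.5 -0.8]
```

View pics/s2.png

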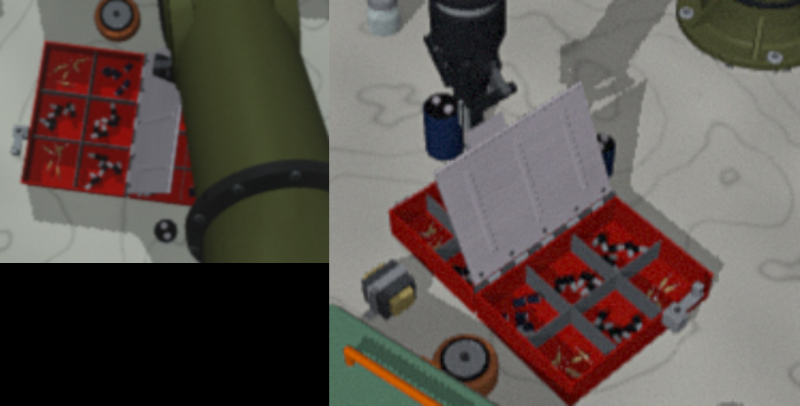

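Call:
jog_arm:
  targets:
    - [0.17,1.3,0,0,0,0,0]
    - [0.17,1.3,0,0,0,0,0]
    - [0.17,1.3,0,0,0,0,0]
    - [0.17,1.3,0,0,0,0,0]
    - [0.17,1.3,0,0,0,0,0]
    - [0.17,1.3,0,0,0,0,0]
    - [0.17,1.3,0,0,0,0,0]
    - [0.17,1.3,0,0,0,0,0]
    - [0.17,1.3,0,0,0,0,0]
    - [0.1,0.8,-0.6,0,0,0,0]
    - [0.15,1.1,-0.5,0,0,0,0]
    - [0.15,1.1,-0.5,0,0,0,0]
    - [0.14,1.0,-0.75,0,0,0,0]
    - [0.14,1.0,-0.75,0,0,0,0]
    - [0,0,0,0,0,0,0]

```text
time_s: 4.38
eef_pos: [0.5994, 0.1422, 0.1514]
eef_rot: [[-0.162, -0.987, 0.002], [-0.987, 0.162, 0.005], [-0.006, -0.001, -1.0]]
contact_force: [-0.8, -0.3, -1.0]
finger_gap: 0.001
```

Run:
```python
from h import *
a=optics.snapshot("scene")
cv2.imwrite("pics/s3.png",cv2.resize(a[90:300,180:400],None,fx=2.5,fy=2.5))
tcp()
```

```text
t 4.43 tcp case [0.0309 0.0925 0.1519] F [-0.  -0.2  0.1]
```

View pics/s3.png

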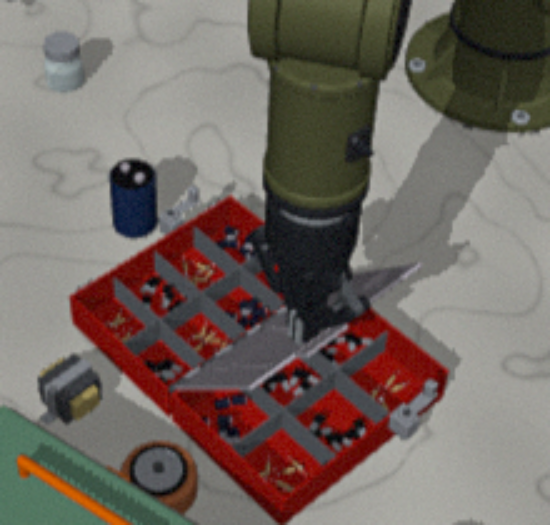

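The leaf is well past upright. I'll follow it down and press it flat.

Call:
jog_arm:
  targets:
    - [0.09,0.65,-0.85,0,0,0,0]
    - [0.09,0.65,-0.85,0,0,0,0]
    - [0.08,0.6,-1.0,0,0,0,0]
    - [0.08,0.6,-1.0,0,0,0,0]
    - [0.06,0.4,-1.1,0,0,0,0]
    - [0.06,0.4,-1.1,0,0,0,0]
    - [0.02,0.2,-1.0,0,0,0,0]
    - [0,0,-1.0,0,0,0,0]
    - [0,0,-0.8,0,0,0,0]
    - [0,0,-0.5,0,0,0,0]
    - [0,0,0,0,0,0,0]

```text
time_s: 5.35
eef_pos: [0.6047, 0.1782, 0.0491]
eef_rot: [[-0.165, -0.986, 0.001], [-0.986, 0.165, 0.004], [-0.005, -0.001, -1.0]]
contact_force: [0.5, -0.0, 0.1]
finger_gap: 0.001
```

```bash
python3 -c "
from h import *
tcp()"
```

```text
t 5.35 tcp case [0.0309 0.13   0.0491] F [ 0.5 -0.   0.1]
```

Near flat. I'll press until the force rises.

Call:
jog_arm:
  targets:
    - [0,0,-0.2,0,0,0,0]
    - [0,0,-0.2,0,0,0,0]
    - [0,0,0,0,0,0,0]

```text
time_s: 5.6
eef_pos: [0.6051, 0.178, 0.0496]
eef_rot: [[-0.166, -0.986, 0.004], [-0.986, 0.166, 0.004], [-0.005, -0.003, -1.0]]
contact_force: [-0.6, -0.1, 0.1]
finger_gap: 0.004
```

Call:
jog_arm:
  targets:
    - [0,0,-0.4,0,0,0,0]
    - [0,0,-0.4,0,0,0,0]

```text
time_s: 5.77
eef_pos: [0.6061, 0.1781, 0.0478]
eef_rot: [[-0.167, -0.986, 0.008], [-0.986, 0.167, 0.005], [-0.006, -0.007, -1.0]]
contact_force: [-17.0, -4.4, 49.9]
finger_gap: 0.002
```

The leaf is firmly on its stop. Next I'll lift off and move outside the left nib.

Call:
jog_arm:
  targets:
    - [0,0,1.0,0,0,0,0]
    - [0,0,2.0,0,0,0,0]
    - [0,0,2.0,0,0,0,0]
    - [0,0,1.5,0,0,0,0]
    - [-2.0,2.0,0,0,0,0,0]
    - [-2.0,2.0,0,0,0,0,0]
    - [-2.0,2.0,0,0,0,0,0]
    - [-2.0,2.0,0,0,0,0,0]
    - [-0.6,0.8,0,0,0,0,0]
    - [0,0,0,0,0,0,0]

```text
time_s: 6.6
eef_pos: [0.5203, 0.2632, 0.1199]
eef_rot: [[-0.177, -0.984, 0.018], [-0.984, 0.177, 0.004], [-0.007, -0.017, -1.0]]
contact_force: [0.3, 0.1, 0.2]
finger_gap: 0.001
```

Run:
```python
from h import *
b=optics.snapshot("top");a=optics.snapshot("scene")
o=np.hstack([cv2.resize(b[130:255,130:290],(640,500))[:, :400],cv2.resize(a[150:310,240:370],(400,492))[:492].copy() if 0 else cv2.resize(a[150:310,240:368],(400,500))])
cv2.imwrite("pics/s4.png",o)
tcp()
```

```text
t 6.7 tcp case [-0.0625  0.2004  0.1198] F [-0.3 -0.  -0.1]
```

View pics/s4.png

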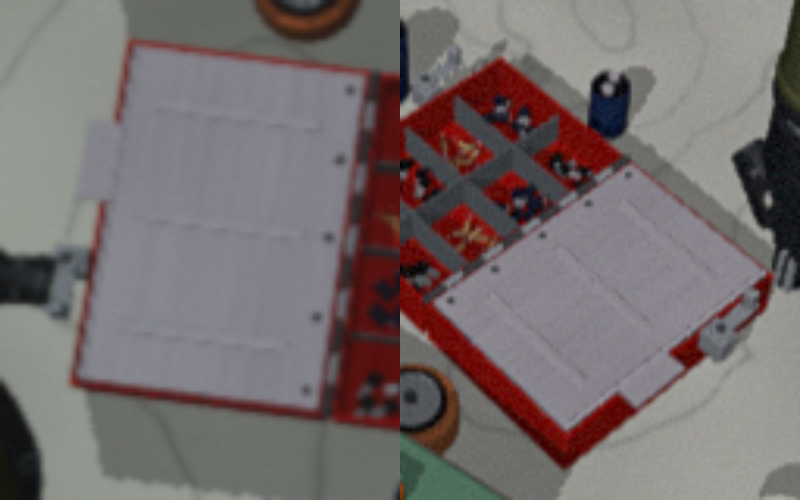

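Call:
jog_arm:
  targets:
    - [-0.5,0.4,0,0,0,0,0]
    - [0,0,-2.0,0,0,0,0]
    - [0,0,-2.0,0,0,0,0]
    - [0,0,-1.5,0,0,0,0]
    - [0,0,0,0,0,0,0]

```text
time_s: 7.12
eef_pos: [0.523, 0.2589, 0.0637]
eef_rot: [[-0.19, -0.981, 0.024], [-0.982, 0.19, 0.001], [-0.006, -0.024, -1.0]]
contact_force: [-0.2, -0.7, 0.0]
finger_gap: -0.004
```

```bash
python3 -c "
from h import *
tcp()"
```

```text
t 7.12 tcp case [-0.0612  0.1985  0.0637] F [-0.2 -0.7  0. ]
```

Call:
jog_arm:
  targets:
    - [-0.8,0.1,0,0,0.02,0.05,0]
    - [0,0,0,0,0,0,0]
    - [-0.1,-0.8,0,0,0,0,0]
    - [-0.1,-0.8,0,0,0,0,0]
    - [0,0,0,0,0,0,0]

```text
time_s: 7.53
eef_pos: [0.5161, 0.2392, 0.0643]
eef_rot: [[-0.149, -0.989, 0.006], [-0.989, 0.149, 0.001], [-0.002, -0.006, -1.0]]
contact_force: [0.0, -0.6, 0.5]
finger_gap: -0.0
```

```bash
python3 -c "
from h import *
tcp()"
```

```text
t 7.53 tcp case [-0.0653  0.1781  0.0643] F [ 0.  -0.6  0.5]
```

Call:
jog_arm:
  targets:
    - [-0.35,-0.6,0,0,0,0,0]
    - [-0.35,-0.6,0,0,0,0,0]
    - [0.1,-0.8,0,0,0,0,0]
    - [0.2,-0.8,0,0,0,0,0]
    - [0,0,0,0,0,0,0]

```text
time_s: 7.95
eef_pos: [0.5127, 0.2076, 0.0662]
eef_rot: [[-0.152, -0.988, 0.01], [-0.988, 0.152, 0.002], [-0.003, -0.009, -1.0]]
contact_force: [-0.1, -0.6, 0.3]
finger_gap: -0.003
```

Run:
```python
from h import *
b=optics.snapshot("top");a=optics.snapshot("scene")
o=np.hstack([cv2.resize(b[170:220,125:175],(400,400),interpolation=2),cv2.resize(a[220:280,310:370],(400,400),interpolation=2)])
cv2.imwrite("pics/s5.png",o)
tcp()
```

```text
t 8.05 tcp case [-0.0646  0.148   0.0662] F [-0.1 -0.   0.8]
```

View pics/s5.png

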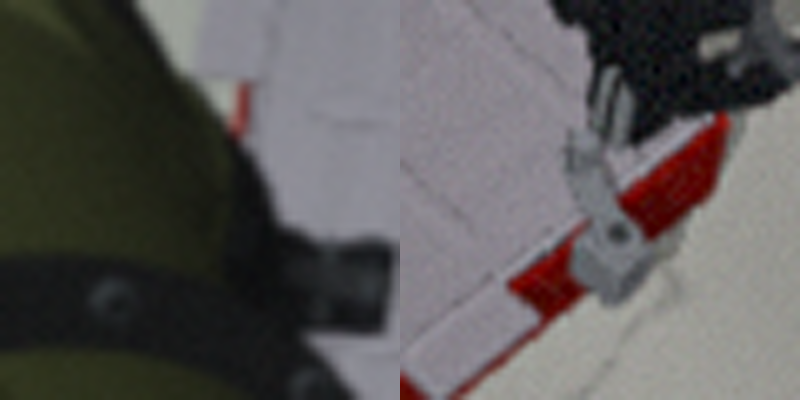

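Call:
jog_arm:
  targets:
    - [0.3,-0.4,-0.1,0,0,0,0]
    - [0.3,-0.4,-0.1,0,0,0,0]
    - [0.25,-0.2,0,0,0,0,0]
    - [0.25,-0.1,0,0,0,0,0]
    - [0,0,0,0,0,0,0]

```text
time_s: 8.47
eef_pos: [0.5245, 0.1984, 0.0637]
eef_rot: [[-0.149, -0.989, 0.009], [-0.989, 0.149, 0.003], [-0.005, -0.008, -1.0]]
contact_force: [0.4, -0.1, 0.3]
finger_gap: -0.002
```

Run:
```python
from h import *
a=optics.snapshot("scene")
tcp(); c=np.load("c.npy")
a=cv2.resize(a[220:280,310:370],(600,600),interpolation=2)
# project expected nib-top centre for several angles (blue->red) with bar end
for d,col in((70,(255,0,0)),(80,(0,255,0)),(90,(0,0,255))):
    t=np.radians(d); P=case2w(c,[[-.035-.032*np.cos(t),.17-.032*np.sin(t),.074]])
    u=(proj(P,"scene")[0]-[310,220]+.5)*10-.5
    print(d,u); cv2.circle(a,tuple(int(v) for v in u),4,col,-1)
cv2.imwrite("pics/s6.png",a)
```

```text
t 8.52 tcp case [-0.0515  0.1389  0.0637] F [0.3 0.4 0. ]
70 [263.68884287 197.40292328]
80 [243.23233119 205.91815462]
90 [225.22333943 217.35352441]
```

View pics/s6.png

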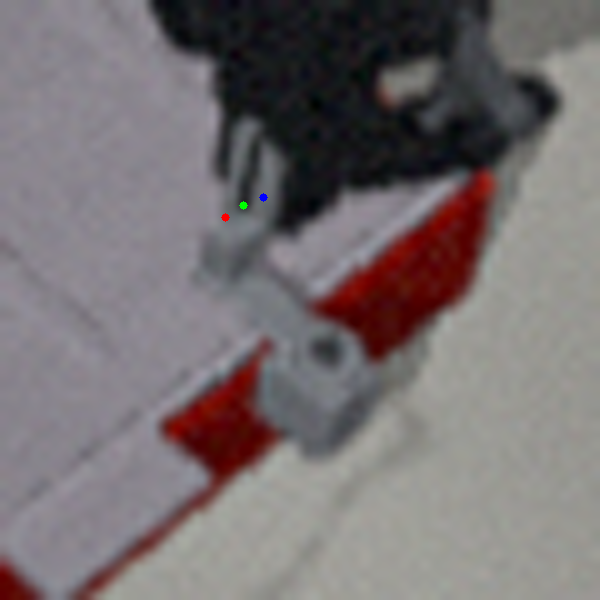

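Call:
jog_arm:
  targets:
    - [-1.0,0.14,0,0,0,0,0]
    - [-0.5,0,2.0,0,0,0,0]
    - [0,0,3.0,0,0,0,0]
    - [0,0,3.0,0,0,0,0]
    - [0,0,3.0,0,0,0,0]
    - [0,-3.5,0,0,0,0,0]
    - [0,-3.5,0,0,0,0,0]
    - [0,-3.5,0,0,0,0,0]
    - [0,-3.5,0,0,0,0,0]
    - [0,-3.5,0,0,0,0,0]
    - [0,-3.5,0,0,0,0,0]
    - [0,-3.5,0,0,0,0,0]
    - [0,-3.5,0,0,0,0,0]
    - [0,-3.5,0,0,0,0,0]
    - [0,0,0,0,0,0,0]

```text
time_s: 9.77
eef_pos: [0.4935, -0.1189, 0.1785]
eef_rot: [[-0.133, -0.991, 0.008], [-0.991, 0.133, 0.004], [-0.005, -0.008, -1.0]]
contact_force: [0.4, -0.2, -0.5]
finger_gap: 0.003
```

Run:
```python
from h import *
a=optics.snapshot("scene");b=optics.snapshot("top"); cv2.imwrite("pics/f_s.png",a);cv2.imwrite("pics/f_t.png",b)
tcp(); c=np.load("c.npy")
def mark(im,n,x0,y0,w,s):
    im=cv2.resize(im[y0:y0+w,x0:x0+w],(400,400),interpolation=2)
    t=np.radians([75,90]);
    for q,col in zip(t,((255,0,0),(0,0,255))):
        u=(proj(case2w(c,[[-.035-.032*np.cos(q),.17-.032*np.sin(q),.074]]),n)[0]-[x0,y0]+.5)*s-.5
        cv2.circle(im,tuple(int(v) for v in u),3,col,-1)
    return im
o=np.hstack([mark(b,"top",135,175,40,10),mark(a,"scene",315,225,50,8)])
o=np.vstack([o,np.hstack([b[120:280,120:320],b[120:280,280:480],a[110:270,180:380],a[200:360,312:512]])])
cv2.imwrite("pics/s7.png",o)
```

```text
t 9.87 tcp case [-0.0382 -0.1733  0.1786] F [-0.   1.2 -0.1]
```

View pics/s7.png

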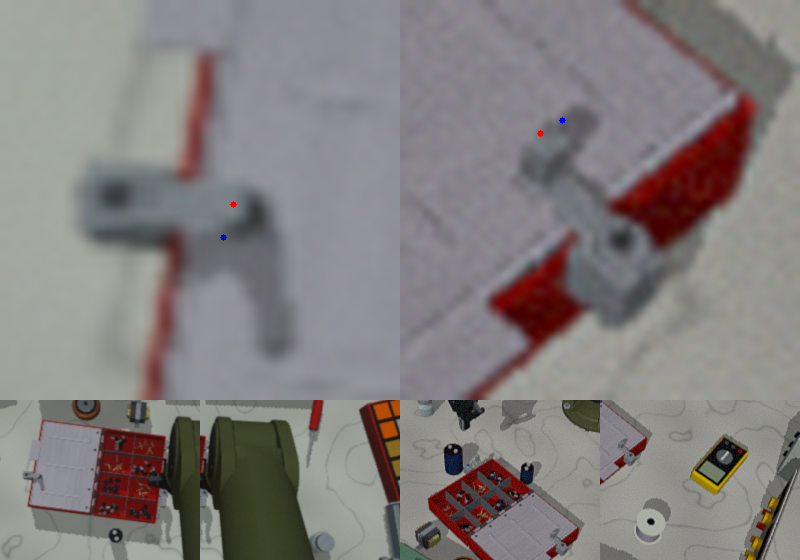

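The bar points square across the leaf's edge: its slope is about 9° in the picture, and the wall's normal is about 8.6°. The leaf is flat and the goods look undisturbed, so I'll hand in.

```bash
python3 -c "
from rig import ticket
print(ticket.job_done())"
```

```text
the job is handed in; nothing more can be done
None
```

The job is done and handed in at about 10 s on the robot's clock, against the 58 s limit. With the fingers shut, I pushed the leaf by its tab up over the spine and pressed it flat on the left tray. I then pushed the nib round until the bar lay over the leaf's edge.

**Last checks, from the pictures after the arm withdrew:**
- **Leaf:** it lies flat on the left tray.
- **Turn-button:** the bar is square across the leaf's edge to within about 3°. I judged this by eye from the top and scene views.
- **Case:** its far-left corner was within about a pixel of its starting place after the leaf was down. I did not measure it again after turning the button.
- **Goods:** the ones I could see looked undisturbed, but I did not compare them by measurement. The arm hid part of the top view.

**Force:** pressing the leaf onto its stop briefly read about 53 N at the wrist, 50 N of it downward. That is below the 120 N wrist limit. It is above the 40 N limit for the arm and gripper body, but only the fingertips should have been touching.

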